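Clamp the pickup tube in its hinged holder

TASK

Clamp the pickup tube in its stand: swing the hinged cap over the tube and press it down until its pad touches the tube, lift the swing bolt into the slot of the cap's fork, then throw its cam lever over the cap until the clamp is properly firm. Tighten by feel and not too hard, because the tube is thin-walled, and leave the tube and the things lying around where they are.

Things in the scene. Friction and masses are not known exactly. Their poses are not given: they have to be found in the camera images.
- stand: Green cast stand, fixed to the bench. Origin on the bench top below the middle of the clamp; x along the tube towards the ring on the stand's post, y towards the cap's hinge (the swing bolt is on the -y side), z up. Base plate 320 x 150 x 16 mm. The tube's axis is 105 mm above the bench. The post with the ring is at x 135 to 205 mm, 114 mm high.
- cap (a joint): Angle of the hinged clamp cap (rad): 0 = its pad just touches the tube (closed), about 1.6 = standing open; grows as it opens. It turns about the stand's x axis at cap_hinge and stays where it is left (about 3 N at the fork moves it). When the pad meets the tube the force rises at about 19 N per mm at the fork. Slightly negative when clamped.
- cap_hinge (a point): Middle of the cap's hinge pin, on the stand at x 0, y 34, z 109 mm; the pin runs along the stand's x.
- cap_fork (a point): On the cap, middle of its fork's upper (outer) face, 75 mm from the hinge. Closed, it lies at y -39, z 125 mm of the stand, facing up; open, that face looks to +y. The fork is 28 mm wide along the tube, 10 mm thick, ends 7 mm beyond this point, with a 12 mm slot open at that end. The face rises 0.7 mm to its end, so the cam may have to be pressed over that edge before the bolt drops home.
- pad: Rubber-faced pressure pad, 36 x 20 x 5 mm, under the crown of the cap, that presses on the tube; origin at its centre. Stiff: about 80 N per mm. The crown above it is 44 mm wide along the tube and 134 mm above the bench when closed.
- bolt (a joint): Angle of the swing bolt (rad): 0 = upright and home in the slot (its stop), grows as it leans out to -y (at most 1.15). It turns about the stand's x axis at bolt_pivot and stays where it is left (about 3 N at the cam moves it).
- bolt_pivot (a point): Middle of the swing bolt's pin, on the stand at x 0, y -39, z 83 mm.
- cam_pivot (a point): Pin of the cam lever at the outer end of the swing bolt (10 mm shank), 51 to 57 mm from bolt_pivot along the bolt: the bolt's length is set by a screw thread and differs each time. The eccentric cam on it is 28 mm wide, 15 mm in radius; released, it clears the closed fork, thrown over, it presses on it and draws the cap down.
- lever (a joint): Angle of the cam lever relative to the bolt (rad): 0 = released, it then points 30 degrees outward (to -y) from the bolt's axis; grows as it is thrown inward over the cap (0.52: in line with the bolt; at most 2.2). It turns about the stand's x axis at cam_pivot, is stiff (0.22 N m) and stays where it is left. The cam bites somewhere between 0.5 and 1.6, differing with the bolt's length.
- lever_end (a point): Free end of the cam lever, 70 mm from cam_pivot: a straight steel bar 16 mm wide along the tube, 9 mm thick, to be pinched across its width or pushed on its outer face. Push square to it, 60 mm from cam_pivot: 4 N turns it freely; after the cam bites the push grows; at 8 N the tube is still loose, 10 to 12 N is properly firm, above 13 N is too tight.
- tube: Loose thin-walled steel tube, 32 mm in diameter, lying in the V seat along the stand's x, 200 mm long with a slimmer pickup and tip at its +x end; origin on its axis, 115 mm from its plain end. It lies where it has to be.
- ring_a: Loose bearing ring, 90 mm across, 22 mm high, lying flat; origin at the centre of its underside. Leave it.
- ring_b: Loose bearing ring, 104 mm across, 24 mm high, lying flat. Leave it.
- bearing: Loose ball bearing, 62 mm across, 16 mm high. Leave it.
- spanner: Loose steel spanner, 160 mm long, 8 mm high. Leave it.
- hex_key: Loose L-shaped hex key, 110 x 36 mm, 6 mm high. Leave it.
- master: Loose steel setting master, a 60 mm disc with a 24 mm stub, 34 mm high. Leave it.

How it is judged:
On the way, in this order (a step that is already met when the one before it is completed fails the run):
1. the cap is closed down over the tube, before the bolt is in (value of joint cap below 0.04 rad and value of joint bolt above 0.15 rad), for 0.2 s.
2. the swing bolt is home in the slot of the closed cap's fork (value of joint bolt below 0.08 rad and value of joint cap below 0.04 rad), for 0.1 s.
At the end, for the whole second after the job is handed in: The bolt stands in the fork's slot (within 0.08 rad of upright), the cam lever is thrown over (beyond 0.7 rad) and holds the cap down (below 0.01 rad) so that the pad presses on the tube with 36 to 85 N; the tube is at rest within 5 mm of where it lay (contact force between pad and tube between 36 and 85 N and value of joint bolt below 0.08 rad and value of joint cap below 0.01 rad and value of joint lever above 0.7 rad and distance of tube from where it was at the start of the episode below 0.005 m and linear speed of tube below 0.02 m/s); the robot touches nothing.
It fails at once if the thin-walled tube is squeezed by the pad with more than 95 N (contact force between pad and tube above 95 N).
It fails at once if the tube is shifted by more than 8 mm (distance of tube from where it was at the start of the episode above 0.008 m).
It fails at once if one of the things lying around is moved by more than 20 mm (distance of any of ring_a, ring_b, bearing, spanner, hex_key, master from where it was at the start of the episode above 0.02 m).
It also fails if it takes over 54 s, if anything falls off the work surface, if the arm or the gripper's body presses on something with over 40 N, if the wrist force passes 120 N, or if a joint passes its speed limit or range.

ROBOT

A 7-joint arm with a two-finger parallel gripper is mounted at the origin on the work surface. World frame = base frame: x ahead of the robot, y to its left, z up, the work surface at z = 0. Lengths are in m, angles in rad, forces in N, time in s.
With the tool pointing down it reaches from about 0.425 to 0.925 m from the base axis. Payload 6.8 kg.
Tool frame: the origin (TCP) lies midway between the tips of the shut fingers; the grasp point (between the pads) lies 19 mm behind it; z points along the fingers, y is the direction in which the jaws open and shut (so a half turn about z gives the same grasp; the last joint's range is limited). The gripper opens to 85 mm and grips with 20 to 120 N. Pads are 22 mm wide; open, the fingers measure 114 mm over their backs; the gripper's body (76 mm by 85 mm) begins 54 mm behind the grasp point. The pads swing forward as they close: fully open they stand 13 mm farther back than shut.
Start: joints at [1.197, 0.477, 0.022, 1.555, -0.011, 1.109, -0.083], TCP at [0.177, -0.651, 0.231] pointing down, gripper open.
Joint ranges: [-2.96, 2.96], [-0.34, 2.1], [-1.41, 1.46], [0.24, 2.44], [-1.37, 4.51], [0.17, 1.92], [-2.96, 2.96]. Speed limits (rad/s): [2.39, 2.39, 3.14, 3.14, 3.14, 3.14, 3.14].

INTERFACE

Orientations are given as a rotation vector (axis times angle).
In Python, from bench import r gives the robot as it stands. The module is installed in compiled form; this text tells all that it offers.
- The arm moves only by the tool apply_moves, never from a script. Its argument "plan" is a list that holds one entry, the list of rows, each a list of 7 numbers: the turn, a rotation vector about the tool's x, y, z scaled (see below), then the shift along the tool's x, y, z scaled (see below), then the closure, from -1 (fully open) to 1 (shut). In form: [[[wx, wy, wz, tx, ty, tz, grip], ...]]. A call has 1 to 12 rows; each row is the pose to reach, as a shift and turn from the pose commanded when the call began, along the tool's axes at that moment, turning the shorter way round; what a row does not reach only later rows make up. The controller multiplies each number of a shift by 0.4 m and each number of a turn by 180 degrees. A row lasts 1/12 s, in which the tool goes at most 41.7 mm and 7.16 degrees, less where a joint would pass 70% of its speed; a pose out of reach is approached as far as the arm can. A call with a number of a shift or a turn outside -1 to 1 is refused whole. A call with a gripper value outside its range is refused whole. The fingers move at their own pace and stop on an object; "force" is the grip in N (left out, the last holds). Time passes only in rows, so rows that repeat a pose let the fingers close. It gives the time, the measured TCP pose, the force and the opening at its end, in the units of the state.
- r.get_obs(): the state, without advancing time (a new reading comes with each control period).
- r.grab_frame(name): name is "scene" or "top" or "wrist"; returns a dict with "pixels" (400x640x3 uint8, blue, green, red), "fx", "fy", "cx", "cy" (pixels), "k1" (the pictures are not rectified: a ray, as slopes to the right and down, at radius r is drawn at 1 + k1 r^2 times it, then the intrinsics apply), "pose" (4x4, takes a point from camera to world coordinates). Camera axes: x right, y up, looking along -z (the intrinsics and any distortion apply to the point x, -y, -z); pixel columns grow to the right and rows downward; lengths in m; the calibration is good to about 2 mm. A picture is of the moment at which its call begins. There is no depth.
- r.hand_in(): hands the job in, once; it reports no verdict.
The state is a dict: "clock": time; "joints": joint angles; "qvel": joint speeds; "tau": joint torques, N m; "tcp_pos": TCP position; "orientation": TCP orientation; "contact_force": force on the tool from outside, world axes, zero at the start; "moment": the same for the moment, N m; "grip_width": finger opening in m.
Only numpy, scipy, OpenCV 4.12 (cv2) and the standard library are available. Lean on these libraries where they do the work, as an engineer would, in place of code of your own. Each camera call takes 0.05 s, during which the arm holds its last target. There are 200 camera calls.

## Working session

There is one attempt and no reset: what is moved stays moved. The work goes in short steps, Python scripts to look and compute and a tool call to move; the robot and the scene stay as the last step left them, time stands still between calls to the robot, and variables do not carry over. Pictures are saved under pics/ and viewed, on a budget of 10 in all, crops included, one or two more only if the job needs it, and the job is handed in when it is done.

Besides the shell and the picture viewer there is one more tool, called after "Emit:" as name(argument=value, ...) on one line, values as JSON. apply_moves: Moves the arm, as the interface text tells. Its arguments: {"type":"object","properties":{"plan":{"type":"array","items":{"type":"array","items":{"type":"array","items":{"type":"number","minimum":-1,"maximum":1}}}},"force":{"type":"number"}},"required":["plan"]}

```bash
mkdir -p pics; ls; python3 - <<'E'
from bench import r
import cv2,numpy as np
o=r.get_obs();print({k:np.round(v,3).tolist() for k,v in o.items()})
ims=[]
for n in("scene","top"):
    f=r.grab_frame(n);cv2.imwrite(f"pics/{n}0.png",f["pixels"]);print(n,f["fx"],f["fy"],f["cx"],f["cy"],f["k1"],np.round(f["pose"],4).tolist())
E
```

```text
pics
{'clock': 0.0, 'joints': [1.197, 0.478, 0.022, 1.556, -0.011, 1.109, -0.083], 'qvel': [0.0, -0.0, -0.002, 0.001, -0.0, -0.002, -0.0], 'tau': [-0.0, -59.644, 1.608, -28.119, 0.012, 0.009, -0.0], 'tcp_pos': [0.177, -0.651, 0.23], 'orientation': [-3.112, -0.416, 0.001], 'contact_force': [0.131, -0.333, 0.63], 'moment': [-0.054, 0.01, -0.038], 'grip_width': 0.085}
scene 370.0608689222335 370.0608689222335 312.7874083535469 199.18369542883462 0.009129485386489692 [[0.8435, -0.3831, 0.3765, 0.8454], [0.5371, 0.5912, -0.6017, -0.4786], [0.0079, 0.7097, 0.7044, 0.6553], [0.0, 0.0, 0.0, 1.0]]
top 382.8503654979003 382.8503654979003 314.4305461466557 209.76957061276434 -0.07431511753887912 [[0.0225, 0.996, -0.0862, 0.4723], [-0.9992, 0.0252, 0.0302, -0.0001], [0.0323, 0.0855, 0.9958, 1.1132], [0.0, 0.0, 0.0, 1.0]]
```

View pics/top0.png

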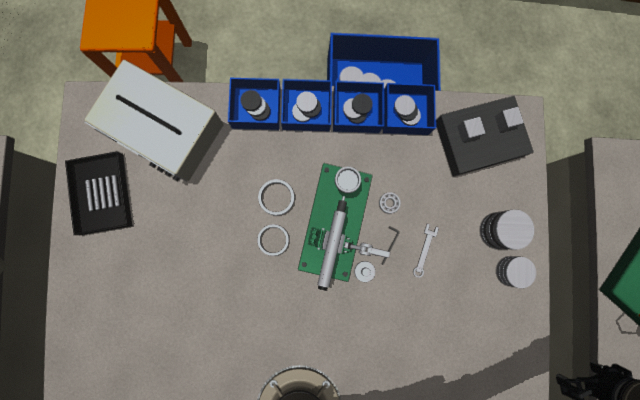

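View pics/scene0.png

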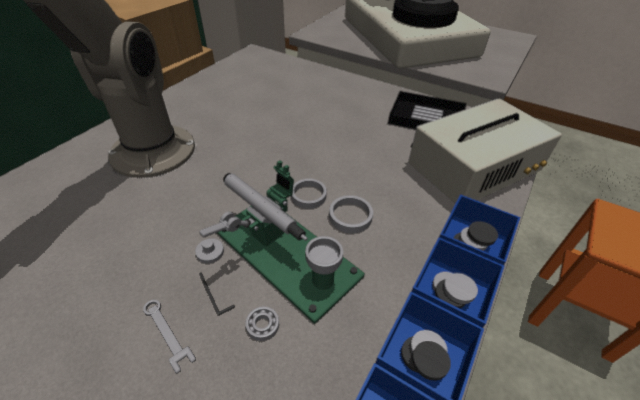

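The top view shows the stand (corners about (324,163), (373,173), (348,283) and (299,270)). The cap is open on the left at (315,238), and the bolt and lever lean right to about (385,255). In the scene view the cap is at (284,180) and the lever at (215,228).

```bash
cat > h.py <<'E'
from bench import r
import cv2,numpy as np
from scipy.spatial.transform import Rotation as R
def cam(n):
    f=r.grab_frame(n);f["K"]=np.array([[f["fx"],0,f["cx"]],[0,f["fy"],f["cy"]],[0,0,1]]);f["D"]=np.array([f["k1"],0,0,0,0.]);return f
def rays(f,px):
    u=cv2.undistortPoints(np.float64(px).reshape(-1,1,2),f["K"],f["D"]).reshape(-1,2)
    d=np.c_[u[:,0],-u[:,1],-np.ones(len(u))]@f["pose"][:3,:3].T
    return f["pose"][:3,3],d
def onz(f,px,z):
    o,d=rays(f,px);return o+d*((z-o[2])/d[:,2])[:,None]
def proj(f,P):
    P=np.atleast_2d(P);q=(P-f["pose"][:3,3])@f["pose"][:3,:3];q=q*[1,-1,-1]
    return cv2.projectPoints(q,np.zeros(3),np.zeros(3),f["K"],f["D"])[0].reshape(-1,2)
def green(im):
    h=cv2.cvtColor(im,cv2.COLOR_BGR2HSV);return cv2.inRange(h,(50,90,25),(90,255,255))
E
python3 - <<'E'
from h import *
for n in("top","scene"):
    f=cam(n);m=green(f["pixels"]);
    box=np.zeros_like(m)
    if n=="top": box[150:295,285:385]=255
    else: box[150:330,200:380]=255
    m&=box
    pts=cv2.findNonZero(m).reshape(-1,2)
    W=onz(f,pts,.016)[:,:2]
    if n=="scene":  # keep points on base
        pass
    rc=cv2.minAreaRect(np.float32(W*1000));print(n,rc);print(np.round(cv2.boxPoints(rc)))
    im=cv2.resize(f["pixels"][(150 if n=="top" else 150):(300 if n=="top" else 330),(270 if n=="top" else 180):(410 if n=="top" else 380)],None,fx=4 if n=="scene" else 5,fy=4 if n=="scene" else 5,interpolation=cv2.INTER_CUBIC)
    cv2.imwrite(f"pics/{n}1.png",im[:, :800][:600] if n=="scene" else im[:600])
    print(im.shape)
E
```

```text
top ((535.1732177734375, -93.609619140625), (146.7947540283203, 315.343017578125), 77.9829330444336)
[[ 366. -133.]
 [ 674. -198.]
 [ 705.  -55.]
 [ 396.   11.]]
(750, 700, 3)
scene ((512.9473876953125, -31.008163452148438), (265.7998962402344, 396.07806396484375), 77.71210479736328)
[[ 291. -119.]
 [ 678. -203.]
 [ 735.   57.]
 [ 348.  141.]]
(720, 800, 3)
```

View pics/scene1.png

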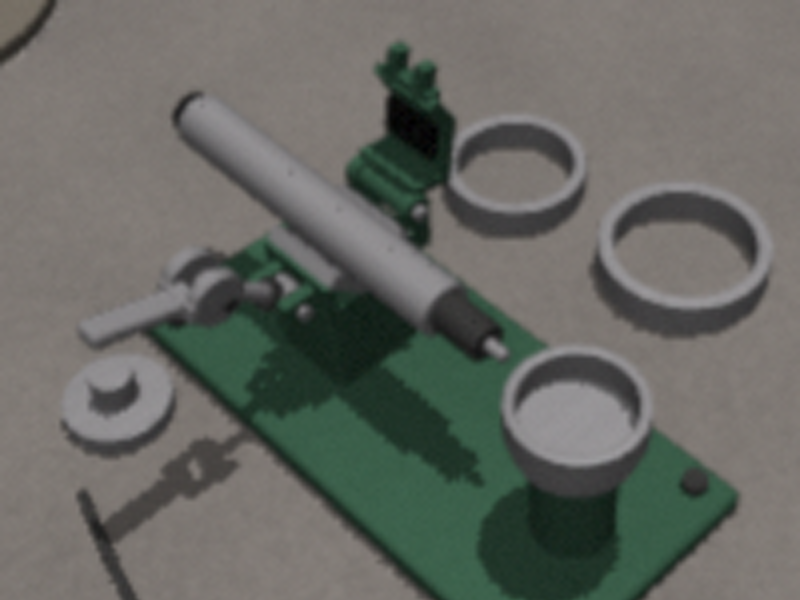

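The scene crop shows the cap standing open, fork up at (405,65), and the bolt leaning out to -y with the cam at about (205,290). The lever bar ends at (90,330), and the master and hex key lie near it.

```bash
cat >> h.py <<'E'
YAW=np.deg2rad(-12.0);C=np.array([.535,-.0936])
def S2W(p,off):
    p=np.atleast_2d(p)/1000.;c,s=np.cos(YAW),np.sin(YAW)
    xy=(p[:,:2]-[off,0])@np.array([[c,s],[-s,c]])+C
    return np.c_[xy,p[:,2]]
E
python3 - <<'E'
from h import *
f=cam("top");g=cam("scene")
print("ring",onz(f,[[347,180]],.114), "if off .06:",S2W([170,0,114],.06))
off=.06
cap=1.6
def fork(a): # closed vector from hinge (y,z)=(-73,16) rotate opening: +y
    c,s=np.cos(-a),np.sin(-a);v=np.array([-73,16]);return [0,34+c*v[0]-s*v[1],109+s*v[0]+c*v[1]]
pts=[[0,34,109],fork(1.6),[0,-39,83]]
for b in(.9,1.15):
    cp=np.array([0,-39-54*np.sin(b),83+54*np.cos(b)]);pts.append(cp)
    l=b+np.pi/6;pts.append(cp+70*np.array([0,-np.sin(l),np.cos(l)]))
out=[]
for F,(x0,y0,w,h,k) in((f,(285,155,120,140,4)),(g,(190,150,160,120,5))):
    im=cv2.resize(F["pixels"][y0:y0+h,x0:x0+w],None,fx=k,fy=k,interpolation=cv2.INTER_CUBIC)
    im=cv2.convertScaleAbs(im,alpha=1.5)
    p=proj(F,S2W(pts,off))
    for i,q in enumerate(p):
        c=tuple(int(v) for v in (q-[x0,y0]+.5)*k);cv2.circle(im,c,3,(0,0,255),-1);cv2.putText(im,str(i),c,0,.5,(0,255,255),1)
    cv2.imwrite(f"pics/ov{len(out)}.png",im);out.append(im)
H=560;a=np.zeros((600,800,3),np.uint8)
b=cv2.resize(out[0],(410,478));a[:478,:410]=b;c=cv2.resize(out[1],(390,292));a[:292,410:]=c
cv2.imwrite("pics/ov.png",a)
E
```

```text
ring [[ 0.64007751 -0.11494846  0.114     ]] if off .06: [[ 0.64259624 -0.11647029  0.114     ]]
```

View pics/ov.png

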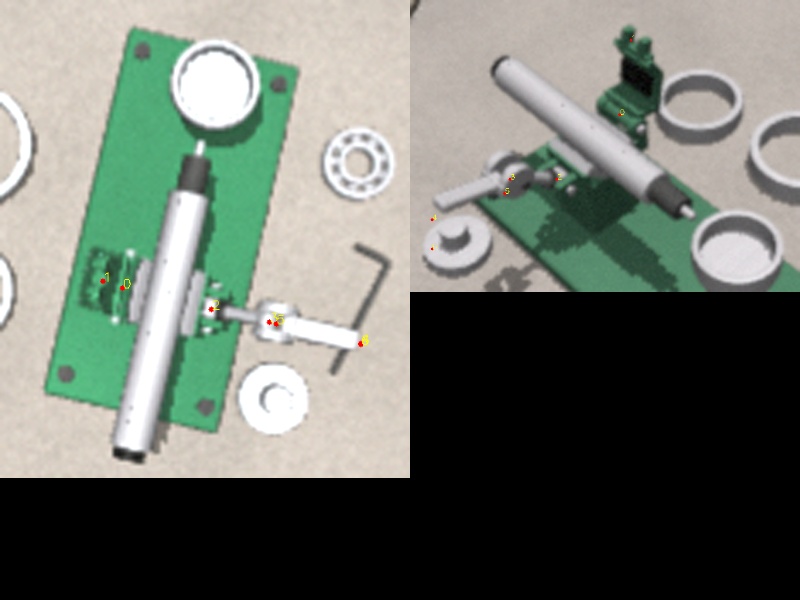

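The overlay fits to about 3 mm: projected points 0, 1, 2 and 3 land on the hinge, fork, bolt and cam. The seen lever end sits a bit higher than predicted. Next I'll compute the bolt and lever angles from the scene view and the rows for the first move.

```bash
cat >> h.py <<'E'
OFF=.058
O=np.r_[S2W([0,0,0],OFF)[0]]
Rs=R.from_euler('z',YAW).as_matrix()
def w2s(P): return (np.atleast_2d(P)-O)@Rs*1000
def onx(f,px,x=0):
    o,d=rays(f,px);o=(o-O)@Rs;d=d@Rs;return (o+d*((x/1000-o[0])/d[:,0])[:,None])*1000
def st():
    o=r.get_obs();F=np.array(o["contact_force"])@Rs
    Rt=Rs.T@R.from_rotvec(o["orientation"]).as_matrix()
    print("t",round(float(o["clock"]),2),"tcp_s",np.round(w2s(o["tcp_pos"])[0],1),"F_s",np.round(F,1),"zdir",np.round(Rt[:,2],3),"ydir",np.round(Rt[:,1],2),"w",round(float(o["grip_width"]),3));return o
def delta(ps,tilt=0):
    """shift/turn units from present pose to stand point ps (mm), tool x=stand y, y=stand x, tilted about stand x: >0 leans body to -y"""
    o=r.get_obs();R0=R.from_rotvec(o["orientation"]).as_matrix()
    base=Rs@np.array([[0,1,0],[1,0,0],[0,0,-1.]])
    T=Rs@R.from_euler('x',tilt,degrees=True).as_matrix()@Rs.T@base
    w=R.from_matrix(R0.T@T).as_rotvec()/np.pi
    t=R0.T@(O+Rs@(np.array(ps)/1000.)-np.array(o["tcp_pos"]))/.4
    print("turn",np.round(w,4),"shift",np.round(t,4))
E
python3 - <<'E'
from h import *
g=cam("scene")
p=onx(g,[[231,220.7],[202,232.5],[185+0*1,230]]);print(np.round(p,1))
c,e=p[0],p[1];b=np.array([-39,83])
print("bolt ang",np.arctan2(b[0]-c[1],c[2]-b[1]),"len",np.hypot(*(c[1:]-b)),"lever world",np.arctan2(c[1]-e[1],e[2]-c[2]),np.hypot(*(e-c)[1:]))
st();delta([0,-50,300]);delta([0,110,300])
E
```

```text
[[   0.   -80.2  124.6]
 [   0.  -141.4  141.2]
 [   0.  -168.4  170.5]]
bolt ang 0.7808692709670616 len 58.58821596732119 lever world 1.306599348620081 63.33478477588564
t 0.35 tcp_s [-176.  -619.8  231.1] F_s [0.4 0.2 0.4] zdir [-0.  0. -1.] ydir [ 0.46 -0.89 -0.  ] w 0.086
turn [-1.000e-04 -1.000e-04 -3.487e-01] shift [ 1.0429 -1.0653 -0.1719]
turn [-1.000e-04 -1.000e-04 -3.487e-01] shift [ 1.2259 -1.421  -0.1718]
```

Emit:
apply_moves(plan=[[[0, 0, -0.349, 0.55, -0.55, -0.17, 1], [0, 0, -0.349, 0.55, -0.55, -0.17, 1], [0, 0, -0.349, 0.55, -0.55, -0.17, 1], [0, 0, -0.349, 0.55, -0.55, -0.17, 1], [0, 0, -0.349, 0.55, -0.55, -0.17, 1], [0, 0, -0.349, 0.55, -0.55, -0.17, 1], [0, 0, -0.349, 0.55, -0.55, -0.17, 1], [0, 0, -0.349, 0.55, -0.55, -0.17, 1], [0, 0, -0.349, 0.55, -0.55, -0.17, 1], [0, 0, -0.349, 0.55, -0.55, -0.17, 1], [0, 0, -0.349, 0.55, -0.55, -0.17, 1], [0, 0, -0.349, 0.55, -0.55, -0.17, 1]]], force=40)

```text
clock: 1.35
tcp_pos: [0.3309, -0.3822, 0.299]
orientation: [-2.445, -1.972, 0.001]
contact_force: [0.4, 0.3, 0.4]
grip_width: 0.0003
```

```bash
python3 - <<'E'
from h import *
st();delta([0,-50,300]);delta([0,100,260])
E
```

```text
t 1.35 tcp_s [ -81.7 -324.7  299. ] F_s [0.3 0.4 0.4] zdir [-0.001 -0.    -1.   ] ydir [ 1. -0. -0.] w 0.0
turn [-0.0002  0.     -0.0013] shift [ 0.6876  0.2013 -0.0026]
turn [-0.0002  0.     -0.0013] shift [1.0626 0.1998 0.0974]
```

Emit:
apply_moves(plan=[[[0, 0, 0, 0.66, 0.2, 0, 1], [0, 0, 0, 0.66, 0.2, 0, 1], [0, 0, 0, 0.66, 0.2, 0, 1], [0, 0, 0, 0.66, 0.2, 0, 1], [0, 0, 0, 0.66, 0.2, 0, 1], [0, 0, 0, 0.66, 0.2, 0, 1], [0, 0, 0, 0.66, 0.2, 0, 1], [0, 0, 0, 0.66, 0.2, 0, 1], [0, 0, 0, 0.66, 0.2, 0, 1]]])

```text
clock: 2.1
tcp_pos: [0.4651, -0.1392, 0.2989]
orientation: [-2.44, -1.977, 0.0]
contact_force: [-0.4, -1.6, -0.1]
grip_width: -0.0003
```

```bash
python3 - <<'E'
from h import *
st();f=cam("wrist");cv2.imwrite("pics/w1.png",f["pixels"])
np.savez("w1",**{k:f[k] for k in("K","D","pose")})
print(np.round(f["pose"],3).tolist(),w2s(f["pose"][:3,3]))
print(np.round(proj(f,O+np.array([[0,34,109],[0,52,181],[0,-39,83],[0,-80,125],[0,-141,141],[0,0,121]])/1000@Rs.T)))
E
```

```text
t 2.1 tcp_s [ -0.9 -59.1 298.9] F_s [-0.1 -1.7 -0.1] zdir [-0.001  0.    -1.   ] ydir [ 1.  0. -0.] w -0.0
[[0.978, 0.2, 0.057, 0.48], [-0.208, 0.942, 0.262, -0.072], [-0.001, -0.269, 0.963, 0.442], [0.0, 0.0, 0.0, 1.0]] [[-4.06872727e-01  9.52361355e+00  4.41854362e+02]]
[[317.  96.]
 [317.  67.]
 [317. 160.]
 [317. 202.]
 [317. 257.]
 [317. 129.]]
```

View pics/w1.png

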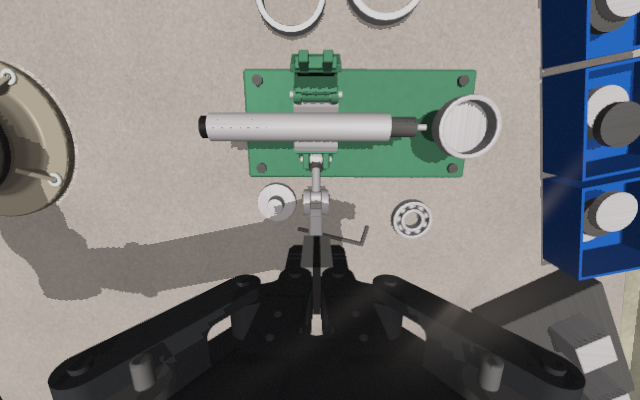

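The wrist view shows the clamp at column 316 against 317 predicted, with the cam at (316,200), the fork at (317,60) and the hinge at (317,94). The stand pose is confirmed, so I'll go over to the +y side of the open cap.

Emit:
apply_moves(plan=[[[0, 0, 0, 0.4, 0, 0.08, 1], [0, 0, 0, 0.4, 0, 0.08, 1], [0, 0, 0, 0.4, 0, 0.08, 1], [0, 0, 0, 0.4, 0, 0.08, 1], [0, 0, 0, 0.4, 0, 0.08, 1], [0, 0, 0, 0.38, 0, 0.2, 1], [0, 0, 0, 0.37, 0, 0.307, 1], [0, 0, 0, 0.36, 0, 0.307, 1], [0, 0, 0, 0.36, 0, 0.307, 1], [0, 0, 0, 0.36, 0, 0.307, 1]]])

```text
clock: 2.98
tcp_pos: [0.495, -0.0001, 0.1773]
orientation: [-2.444, -1.974, 0.0]
contact_force: [-0.5, -0.6, 1.4]
grip_width: 0.0004
```

```bash
python3 - <<'E'
from h import *
st()
for p in([0,63,176.5],[0,41.9,179.8],[0,20.1,177.3],[0,-.5,168.2],[0,-17.9,152.9],[0,-27.3,140],[0,-32.1,128.9]): delta(p)
E
```

```text
t 2.98 tcp_s [ -0.6  83.1 177.3] F_s [-0.3 -0.7  1.4] zdir [-0. -0. -1.] ydir [ 1. -0. -0.] w 0.0
turn [-0.0001  0.     -0.0007] shift [-0.0503  0.0016  0.002 ]
turn [-0.0001  0.     -0.0007] shift [-0.103   0.0017 -0.0063]
turn [-0.0001  0.     -0.0007] shift [-0.1575  0.0018 -0.    ]
turn [-0.0001  0.     -0.0007] shift [-0.209   0.002   0.0227]
turn [-0.0001  0.     -0.0007] shift [-0.2525  0.0021  0.061 ]
turn [-0.0001  0.     -0.0007] shift [-0.276   0.0021  0.0932]
turn [-0.0001  0.     -0.0007] shift [-0.288   0.0022  0.121 ]
```

Emit:
apply_moves(plan=[[[0, 0, 0, -0.03, 0.002, 0, 1], [0, 0, 0, -0.05, 0.002, 0, 1], [0, 0, 0, -0.075, 0.002, -0.003, 1], [0, 0, 0, -0.103, 0.002, -0.006, 1], [0, 0, 0, -0.13, 0.002, -0.004, 1], [0, 0, 0, -0.158, 0.002, 0, 1], [0, 0, 0, -0.185, 0.002, 0.01, 1], [0, 0, 0, -0.209, 0.002, 0.023, 1], [0, 0, 0, -0.232, 0.002, 0.04, 1], [0, 0, 0, -0.253, 0.002, 0.061, 1], [0, 0, 0, -0.265, 0.002, 0.076, 1], [0, 0, 0, -0.276, 0.002, 0.093, 1]]])

```text
clock: 3.98
tcp_pos: [0.4717, -0.1077, 0.1382]
orientation: [-2.441, -1.977, 0.002]
contact_force: [0.6, 2.7, 2.5]
grip_width: 0.0005
```

```bash
python3 - <<'E'
from h import *
st()
f=cam("scene");im=cv2.convertScaleAbs(cv2.resize(f["pixels"][140:270,180:340],None,fx=4,fy=4,interpolation=cv2.INTER_CUBIC),alpha=1.5);cv2.imwrite("pics/s2.png",im)
delta([0,-33,129]);delta([0,-33,124])
E
```

```text
t 3.98 tcp_s [ -1.  -27.  138.2] F_s [-0.   2.8  2.5] zdir [-0.002 -0.    -1.   ] ydir [ 1.  0. -0.] w 0.0
turn [-0.0011  0.0003 -0.0002] shift [-0.0127  0.0047  0.02  ]
turn [-0.0011  0.0003 -0.0002] shift [-0.0126  0.0047  0.0325]
```

View pics/s2.png

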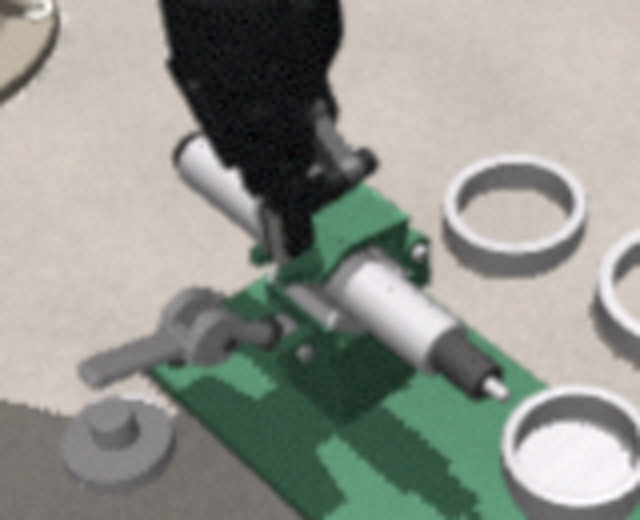

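The scene picture shows the finger on the fork at about (290,240). The cap lies almost closed over the tube and the bolt is still out. Pressing down gently.

Emit:
apply_moves(plan=[[[0, 0, 0, -0.01, 0.003, 0.01, 1], [0, 0, 0, -0.013, 0.003, 0.018, 1], [0, 0, 0, -0.013, 0.003, 0.023, 1], [0, 0, 0, -0.013, 0.003, 0.026, 1], [0, 0, 0, -0.013, 0.003, 0.029, 1], [0, 0, 0, -0.013, 0.003, 0.032, 1], [0, 0, 0, -0.013, 0.003, 0.032, 1], [0, 0, 0, -0.013, 0.003, 0.032, 1]]])

```text
clock: 4.7
tcp_pos: [0.4727, -0.112, 0.1266]
orientation: [2.44, 1.978, 0.0]
contact_force: [0.7, 1.1, 0.3]
grip_width: 0.0
```

```bash
python3 - <<'E'
from h import *
st()
E
```

```text
t 4.7 tcp_s [  0.9 -31.  126.6] F_s [0.4 1.2 0.3] zdir [ 0.  0. -1.] ydir [1. 0. 0.] w 0.0
```

Emit:
apply_moves(plan=[[[0, 0, 0, -0.004, 0, 0.002, 1], [0, 0, 0, -0.005, 0, 0.004, 1], [0, 0, 0, -0.005, 0, 0.005, 1], [0, 0, 0, -0.005, 0, 0.006, 1], [0, 0, 0, -0.005, 0, 0.006, 1], [0, 0, 0, -0.005, 0, 0.006, 1]]])

```text
clock: 5.2
tcp_pos: [0.4725, -0.1139, 0.1246]
orientation: [2.44, 1.978, 0.001]
contact_force: [-0.7, 1.0, 6.0]
grip_width: 0.0001
```

```bash
python3 - <<'E'
from h import *
st()
E
```

```text
t 5.2 tcp_s [  1.1 -32.9 124.6] F_s [-0.9  0.8  6. ] zdir [ 0.001  0.    -1.   ] ydir [1. 0. 0.] w 0.0
```

Emit:
apply_moves(plan=[[[0, 0, 0, 0, 0, 0.001, 1], [0, 0, 0, 0, 0, 0.002, 1], [0, 0, 0, 0, 0, 0.003, 1], [0, 0, 0, 0, 0, 0.003, 1], [0, 0, 0, 0, 0, 0.003, 1], [0, 0, 0, 0, 0, 0.003, 1]]])

```text
clock: 5.7
tcp_pos: [0.4726, -0.114, 0.1242]
orientation: [2.44, 1.978, 0.0]
contact_force: [-4.2, 1.2, 15.5]
grip_width: 0.0002
```

```bash
python3 - <<'E'
from h import *
st()
E
```

```text
t 5.7 tcp_s [  1.2 -32.9 124.2] F_s [-4.3  0.4 15.5] zdir [ 0.001 -0.001 -1.   ] ydir [1. 0. 0.] w 0.0
```

The pad touches the tube: 15.5 N at the fork, TCP z 124.2 mm. Next I lift off, tilt the tool 20° and open to about 55 mm to pinch the cam.

```bash
python3 - <<'E'
from h import *
st();delta([0,-33,195]);delta([0,-55,185],-20);delta([0,-80.7,115.5],-20)
E
```

```text
t 5.7 tcp_s [  1.2 -32.9 124.2] F_s [-4.3  0.4 15.5] zdir [ 0.001 -0.001 -1.   ] ydir [1. 0. 0.] w 0.0
turn [0.0003 0.0002 0.0003] shift [-0.0003 -0.0029 -0.1769]
turn [ 0.0003 -0.1109  0.0002] shift [-0.0553 -0.003  -0.1519]
turn [ 0.0003 -0.1109  0.0002] shift [-0.1195 -0.0032  0.0219]
```

Emit:
apply_moves(plan=[[[0, 0, 0, 0, 0, -0.06, 1], [0, 0, 0, 0, 0, -0.12, 1], [0, 0, 0, 0, 0, -0.18, 0.3], [0, 0.05, 0, -0.03, -0.003, -0.18, -0.2], [0, 0.111, 0, -0.055, -0.003, -0.16, -0.2], [0, 0.111, 0, -0.055, -0.003, -0.155, -0.2], [0, 0.111, 0, -0.055, -0.003, -0.155, -0.2], [0, 0.111, 0, -0.055, -0.003, -0.155, -0.2]]], force=30)

```text
clock: 6.37
tcp_pos: [0.4654, -0.1374, 0.1839]
orientation: [-2.254, -1.817, -0.394]
contact_force: [0.8, -0.0, -1.1]
grip_width: 0.0507
```

```bash
python3 - <<'E'
from h import *
st();delta([0,-55,185],-20);delta([0,-80.7,115.5],-20)
g=cam("scene");im=cv2.convertScaleAbs(cv2.resize(g["pixels"][140:270,180:340],None,fx=4,fy=4,interpolation=cv2.INTER_CUBIC),alpha=1.5)
cv2.imwrite("pics/s3.png",im)
E
```

```text
t 6.37 tcp_s [ -1.  -57.3 183.9] F_s [ 0.8  0.2 -1.1] zdir [-0.001  0.341 -0.94 ] ydir [ 1. -0. -0.] w 0.051
turn [-0.0008 -0.222  -0.0013] shift [ 0.0064  0.0024 -0.0006]
turn [-0.0008 -0.222  -0.0013] shift [-0.1133  0.0031  0.1408]
```

View pics/s3.png

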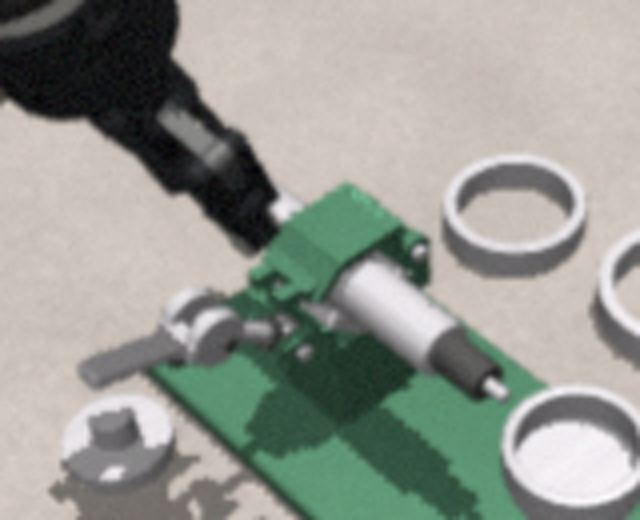

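The picture shows the cap closed, with the cam at about (205,320) and the lever out. I gave the tilt the wrong sign, so I'll turn it back by 40°, clear of everything.

Emit:
apply_moves(plan=[[[0, -0.038, 0, 0.006, 0.002, -0.01, -0.2], [0, -0.076, 0, 0.006, 0.002, -0.01, -0.2], [0, -0.114, 0, 0.006, 0.002, -0.01, -0.2], [0, -0.152, 0, 0.006, 0.002, -0.01, -0.2], [0, -0.19, 0, 0.006, 0.002, -0.01, -0.2], [0, -0.222, 0, 0.006, 0.002, -0.005, -0.2], [0, -0.222, 0, 0.006, 0.002, 0, -0.2]]])

```text
clock: 7.0
tcp_pos: [0.4699, -0.1261, 0.1861]
orientation: [2.233, 1.835, -0.394]
contact_force: [0.3, 0.8, -0.4]
grip_width: 0.0513
```

```bash
python3 - <<'E'
from h import *
st();delta([0,-80.7,115.5],-20);delta([0,-41.7,131],-20)
f=cam("wrist");cv2.imwrite("pics/w2.png",f["pixels"]);print(np.round(proj(f,O+np.array([[0,-39,125],[0,-78,123],[0,-141,141],[0,0,134]])/1000@Rs.T)))
E
```

```text
t 7.0 tcp_s [  1.  -45.3 186.1] F_s [ 0.2  0.8 -0.4] zdir [ 0.008 -0.344 -0.939] ydir [1.   0.01 0.  ] w 0.051
turn [0.0024 0.0007 0.0042] shift [-0.0223 -0.0044  0.1961]
turn [0.0024 0.0007 0.0042] shift [ 0.0559 -0.0028  0.1262]
[[314. 182.]
 [314. 223.]
 [313. 293.]
 [315. 134.]]
```

View pics/w2.png

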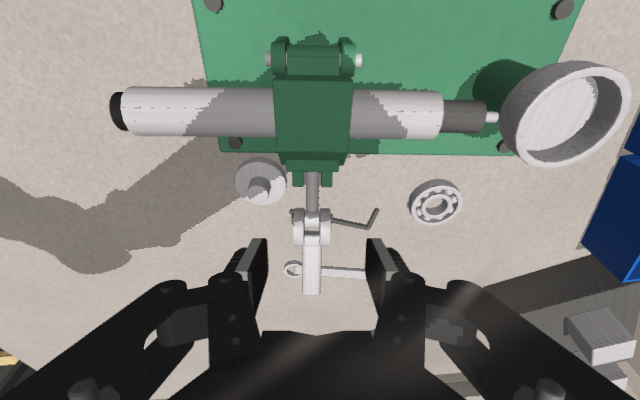

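The wrist view shows the cam at (312,226) between the open pads at columns 255 and 370, with the fork slot at (312,178). I'll descend and pinch the cam.

Emit:
apply_moves(plan=[[[0, 0, 0.004, -0.022, -0.005, 0.06, -0.2], [0, 0, 0.004, -0.022, -0.005, 0.12, -0.2], [0, 0, 0.004, -0.022, -0.005, 0.165, -0.2], [0, 0, 0.004, -0.022, -0.005, 0.19, -0.2], [0, 0, 0.004, -0.022, -0.005, 0.196, -0.2], [0, 0, 0.004, -0.022, -0.005, 0.196, 0.5], [0, 0, 0.004, -0.022, -0.005, 0.196, 1], [0, 0, 0.004, -0.022, -0.005, 0.196, 1], [0, 0, 0.004, -0.022, -0.005, 0.196, 1]]], force=30)

```text
clock: 7.8
tcp_pos: [0.4585, -0.1671, 0.1159]
orientation: [2.26, 1.808, -0.394]
contact_force: [-3.5, 0.1, 4.1]
grip_width: 0.0276
```

```bash
python3 - <<'E'
from h import *
st();delta([0,-80.7,115.5],-20);delta([0,-41.7,131],-20)
E
```

```text
t 7.8 tcp_s [ -1.5 -87.8 115.9] F_s [-3.5 -0.7  4.1] zdir [ 0.001 -0.342 -0.94 ] ydir [ 1.   -0.01  0.  ] w 0.028
turn [ 0.0003 -0.     -0.0038] shift [ 0.0171  0.0036 -0.0051]
turn [ 0.0003 -0.     -0.0038] shift [ 0.0954  0.0027 -0.0748]
```

The cam is pinched at 27.6 mm. I'll swing the bolt along its arc to about 0.15 rad first.

Emit:
apply_moves(plan=[[[0, 0, 0, 0.006, 0, -0.011, 1], [0, 0, 0, 0.0125, 0, -0.021, 1], [0, 0, 0, 0.021, 0, -0.032, 1], [0, 0, 0, 0.031, 0, -0.042, 1], [0, 0, 0, 0.041, 0, -0.051, 1], [0, 0, 0, 0.053, 0, -0.0585, 1], [0, 0, 0, 0.059, 0, -0.062, 1], [0, 0, 0, 0.059, 0, -0.062, 1]]])

```text
clock: 8.47
tcp_pos: [0.4642, -0.1389, 0.1311]
orientation: [2.259, 1.806, -0.4]
contact_force: [-4.2, -4.7, 4.1]
grip_width: 0.0273
```

```bash
python3 - <<'E'
from h import *
st()
f=cam("wrist");g=cam("scene")
a=np.zeros((600,640,3),np.uint8);a[:240]=cv2.resize(f["pixels"][90:240,160:560],(640,240));a[240:]=cv2.convertScaleAbs(cv2.resize(g["pixels"][160:250,180:340],(640,360),interpolation=cv2.INTER_CUBIC),alpha=1.5)
cv2.imwrite("pics/c4.png",a)
E
```

```text
t 8.47 tcp_s [ -1.8 -59.1 131.1] F_s [-3.1 -5.5  4.1] zdir [-0.001 -0.346 -0.938] ydir [ 1.   -0.01  0.  ] w 0.027
```

View pics/c4.png

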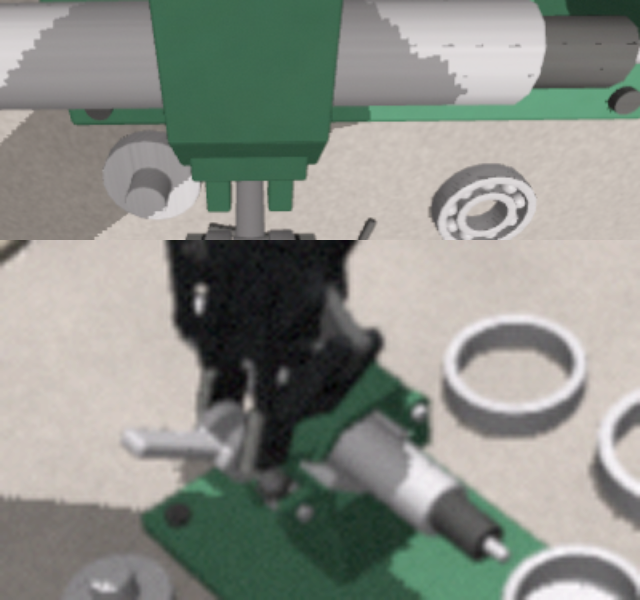

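The bolt follows the grip. Its shank at (250,205) is in line with the fork slot. I'll push it home along +y.

Emit:
apply_moves(plan=[[[0, 0, 0, 0.007, 0, -0.003, 1], [0, 0, 0, 0.014, 0, -0.005, 1], [0, 0, 0, 0.0185, 0, -0.0065, 1], [0, 0, 0, 0.0235, 0, -0.0085, 1], [0, 0, 0, 0.0235, 0, -0.0085, 1], [0, 0, 0, 0.0235, 0, -0.0085, 1]]])

```text
clock: 9.07
tcp_pos: [0.4662, -0.1301, 0.1318]
orientation: [2.259, 1.804, -0.401]
contact_force: [-5.9, -7.5, 7.9]
grip_width: 0.0272
```

```bash
python3 - <<'E'
from h import *
st()
E
```

```text
t 9.07 tcp_s [ -1.7 -50.  131.8] F_s [-4.2 -8.5  7.9] zdir [-0.001 -0.347 -0.938] ydir [ 1.   -0.01  0.  ] w 0.027
```

Emit:
apply_moves(plan=[[[0, 0, 0, 0.004, 0, -0.001, 1], [0, 0, 0, 0.008, 0, -0.002, 1], [0, 0, 0, 0.012, 0, -0.003, 1], [0, 0, 0, 0.012, 0, -0.003, 1], [0, 0, 0, 0.012, 0, -0.003, 1]]])

```text
clock: 9.48
tcp_pos: [0.4674, -0.1253, 0.1315]
orientation: [2.259, 1.804, -0.401]
contact_force: [-5.4, -5.4, 11.2]
grip_width: 0.0275
```

```bash
python3 - <<'E'
from h import *
st()
E
```

```text
t 9.48 tcp_s [ -1.5 -45.  131.5] F_s [-4.1 -6.4 11.2] zdir [-0.001 -0.347 -0.938] ydir [ 1.   -0.01  0.  ] w 0.027
```

Emit:
apply_moves(plan=[[[0, 0, 0, 0.004, 0, -0.001, 1], [0, 0, 0, 0.008, 0, -0.002, 1], [0, 0, 0, 0.012, 0, -0.003, 1], [0, 0, 0, 0.012, 0, -0.003, 1], [0, 0, 0, 0.012, 0, -0.003, 1]]])

```text
clock: 9.9
tcp_pos: [0.4685, -0.1201, 0.1309]
orientation: [2.259, 1.804, -0.401]
contact_force: [-5.1, -5.2, 9.9]
grip_width: 0.0274
```

```bash
python3 - <<'E'
from h import *
st()
f=cam("wrist");g=cam("scene")
a=np.zeros((600,640,3),np.uint8);a[:240]=cv2.resize(f["pixels"][90:240,160:560],(640,240));a[240:]=cv2.convertScaleAbs(cv2.resize(g["pixels"][160:250,180:340],(640,360),interpolation=cv2.INTER_CUBIC),alpha=1.5)
cv2.imwrite("pics/c5.png",a)
E
```

```text
t 9.9 tcp_s [ -1.5 -39.8 130.9] F_s [-4.  -6.2  9.9] zdir [-0.001 -0.347 -0.938] ydir [ 1.   -0.01  0.  ] w 0.027
```

View pics/c5.png

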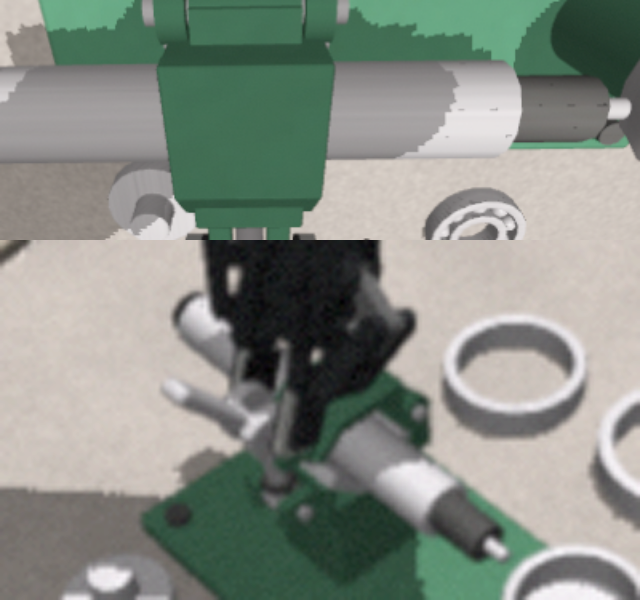

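The bolt is nearly upright. The lever end is at (172,390) in the mosaic and the cam at about (250,415). Now I'll compute the angles.

```bash
python3 - <<'E'
from h import *
g=cam("scene")
p=onx(g,[[222.5,197.5],[242.5,205]]);print(np.round(p,1));e,c=p
lw=np.arctan2(c[1]-e[1],e[2]-c[2]);print("lever world",lw,"bolt",lw-.5236,"from cam",np.arctan2(-39-c[1],c[2]-83))
E
```

```text
[[  0.  -86.7 191.5]
 [  0.  -49.4 145.3]]
lever world 0.6796976840307195 bolt 0.15609768403071955 from cam 0.16461602130883615
```

Emit:
apply_moves(plan=[[[0, 0, 0, 0.004, 0, -0.0015, 1], [0, 0, 0, 0.008, 0, -0.003, 1], [0, 0, 0, 0.012, 0, -0.004, 1], [0, 0, 0, 0.012, 0, -0.004, 1], [0, 0, 0, 0.012, 0, -0.004, 1]]])

```text
clock: 10.47
tcp_pos: [0.4696, -0.1147, 0.1302]
orientation: [2.259, 1.805, -0.4]
contact_force: [-3.9, -5.0, 6.6]
grip_width: 0.0273
```

```bash
python3 - <<'E'
from h import *
st()
E
```

```text
t 10.47 tcp_s [ -1.6 -34.3 130.2] F_s [-2.8 -5.7  6.6] zdir [-0.001 -0.346 -0.938] ydir [ 1.   -0.01  0.  ] w 0.027
```

Emit:
apply_moves(plan=[[[0, 0, 0, 0.004, 0, -0.0015, 1], [0, 0, 0, 0.008, 0, -0.003, 1], [0, 0, 0, 0.012, 0, -0.004, 1], [0, 0, 0, 0.012, 0, -0.004, 1], [0, 0, 0, 0.012, 0, -0.004, 1]]])

```text
clock: 10.88
tcp_pos: [0.4702, -0.1113, 0.1298]
orientation: [2.26, 1.803, -0.402]
contact_force: [-3.8, -9.9, 3.5]
grip_width: 0.0274
```

```bash
python3 - <<'E'
from h import *
st()
E
```

```text
t 10.88 tcp_s [ -1.7 -30.8 129.8] F_s [ -1.6 -10.5   3.5] zdir [-0.002 -0.347 -0.938] ydir [ 1.   -0.01  0.  ] w 0.027
```

Emit:
apply_moves(plan=[[[0, 0, 0, 0.004, 0, -0.0015, 1], [0, 0, 0, 0.008, 0, -0.003, 1], [0, 0, 0, 0.012, 0, -0.004, 1], [0, 0, 0, 0.012, 0, -0.004, 1]]])

```text
clock: 11.22
tcp_pos: [0.4703, -0.1104, 0.1297]
orientation: [2.26, 1.798, -0.41]
contact_force: [-4.1, -18.8, 1.8]
grip_width: 0.0272
```

```bash
python3 - <<'E'
from h import *
st()
f=cam("wrist");g=cam("scene")
a=np.zeros((600,640,3),np.uint8);a[:240]=cv2.resize(f["pixels"][90:240,160:560],(640,240));a[240:]=cv2.convertScaleAbs(cv2.resize(g["pixels"][160:250,180:340],(640,360),interpolation=cv2.INTER_CUBIC),alpha=1.5)
cv2.imwrite("pics/c6.png",a)
E
```

```text
t 11.22 tcp_s [ -1.8 -29.9 129.7] F_s [ -0.1 -19.2   1.8] zdir [-0.004 -0.353 -0.936] ydir [ 1.   -0.02  0.  ] w 0.027
```

View pics/c6.png

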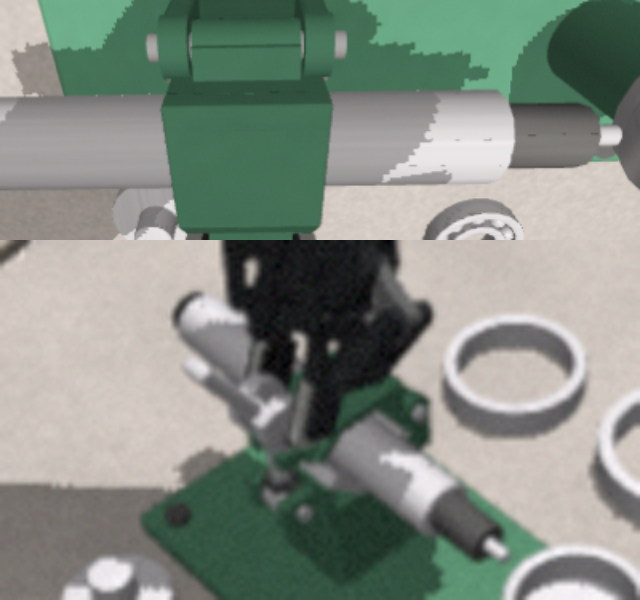

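The lever end is at (190,368) and the cam at about (263,400). Fy has risen to -19 N, so this is either the stop or the fork's edge. I'll check the angle.

```bash
python3 - <<'E'
from h import *
g=cam("scene")
p=onx(g,[[227.5,192],[246,200]]);print(np.round(p,1));e,c=p
lw=np.arctan2(c[1]-e[1],e[2]-c[2]);print("lever world",lw,"bolt",lw-.5236,"from cam",np.arctan2(-39-c[1],c[2]-83))
# predicted pixels of lever end for bolt angles
for b in(0,.05,.1,.15):
    cp=np.array([0,-39-54*np.sin(b),83+54*np.cos(b)]);l=b+np.pi/6;e=cp+70*np.array([0,-np.sin(l),np.cos(l)])
    print(b,np.round(proj(g,O+np.array([cp,e])/1000@Rs.T),1).tolist())
E
```

```text
[[  0.  -74.8 197. ]
 [  0.  -39.8 152.2]]
lever world 0.6618095807943108 bolt 0.1382095807943109 from cam 0.012191727038268376
0 [[247.3, 205.3], [227.8, 191.5]]
0.05 [[246.2, 206.0], [225.4, 193.9]]
0.1 [[245.1, 206.8], [223.0, 196.3]]
0.15 [[244.0, 207.6], [220.7, 198.8]]
```

The lever end pixel (227.5,192) matches the prediction for bolt 0.0, (227.8,191.5), so the bolt is home. I'll ease off, open and retreat.

Emit:
apply_moves(plan=[[[0, 0, 0, -0.005, 0, 0.002, 1], [0, 0, 0, -0.008, 0, 0.003, 1], [0, 0, 0, -0.008, 0, 0.003, 0.2], [0, 0, 0, -0.008, 0, 0.003, -0.2], [0, 0, 0, -0.008, 0, 0.003, -0.2], [0, 0, 0, -0.008, 0, -0.06, -0.2], [0, 0, 0, -0.008, 0, -0.14, -0.2], [0, 0, 0, -0.008, 0, -0.22, -0.2], [0, 0, 0, -0.008, 0, -0.3, -0.2], [0, 0, 0, -0.008, 0, -0.33, 0.5], [0, 0, 0, -0.008, 0, -0.33, 1], [0, 0, 0, -0.008, 0, -0.33, 1]]])

```text
clock: 12.37
tcp_pos: [0.4817, -0.0615, 0.254]
orientation: [2.259, 1.809, -0.392]
contact_force: [-0.1, -0.9, -0.5]
grip_width: 0.0156
```

```bash
python3 - <<'E'
from h import *
st();delta([0,-130,250],10);delta([0,-105,190],10)
g=cam("scene");im=cv2.convertScaleAbs(cv2.resize(g["pixels"][160:250,180:340],(640,360),interpolation=cv2.INTER_CUBIC),alpha=1.5);cv2.imwrite("pics/s7.png",im)
E
```

```text
t 12.37 tcp_s [ -0.8  20.3 254. ] F_s [ 0.1 -0.9 -0.5] zdir [ 0.002 -0.341 -0.94 ] ydir [ 1.   -0.01  0.01] w 0.016
turn [ 0.0015  0.1664 -0.0034] shift [-0.3498  0.0058  0.1376]
turn [ 0.0015  0.1664 -0.0034] shift [-0.2399  0.0044  0.2572]
```

View pics/s7.png

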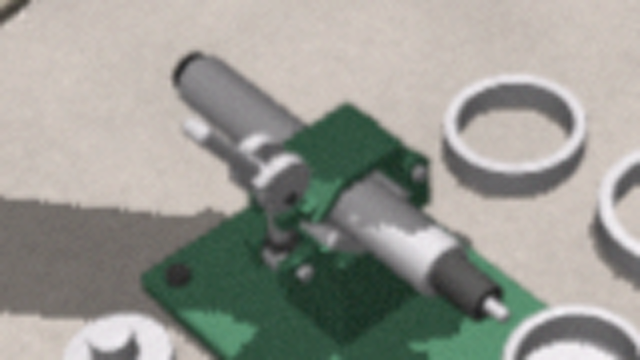

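The bolt stands upright in the fork, with the lever end at (193,130) and the cam at about (272,170). Now I'll take the shut fingers round to the lever's outer side.

Emit:
apply_moves(plan=[[[0, 0.035, 0, -0.09, 0.005, 0.02, 1], [0, 0.07, 0, -0.18, 0.005, 0.05, 1], [0, 0.105, 0, -0.27, 0.005, 0.09, 1], [0, 0.14, -0.003, -0.35, 0.005, 0.138, 1], [0, 0.166, -0.003, -0.35, 0.005, 0.138, 1], [0, 0.166, -0.003, -0.33, 0.005, 0.17, 1], [0, 0.166, -0.003, -0.29, 0.005, 0.21, 1], [0, 0.166, -0.003, -0.24, 0.005, 0.257, 1], [0, 0.166, -0.003, -0.24, 0.005, 0.257, 1], [0, 0.166, -0.003, -0.24, 0.005, 0.257, 1]]])

```text
clock: 13.25
tcp_pos: [0.4543, -0.1841, 0.1881]
orientation: [-2.351, -1.902, -0.204]
contact_force: [0.5, -1.2, 1.3]
grip_width: -0.0002
```

```bash
cat >> h.py <<'E'
ZC=139.
def lev(phi,t=10,s=60):
    sp,cp=np.sin(phi),np.cos(phi);a=np.deg2rad(t)
    C=np.array([-39+s*sp-4.5*cp,ZC+s*cp+4.5*sp]);return np.r_[0,C-11*np.array([np.cos(a),np.sin(a)])]
def torque(t=10):
    o=st();T=w2s(o["tcp_pos"])[0];a=np.deg2rad(t);C=T[1:]+11*np.array([np.cos(a),np.sin(a)])-[-39,ZC]
    F=-(np.array(o["contact_force"])@Rs)[1:]
    s=np.hypot(*C);phi=np.arctan2(C[0],C[1])+np.arcsin(4.5/s)
    print("s %.1f phi %.3f lever %.3f  N at 60: %.2f"%(s,phi,phi+.5236,(C[1]*F[0]-C[0]*F[1])/60))
E
python3 - <<'E'
from h import *
torque()
for p in(-.4,-.3,-.15,0,.2,.4): print(p);delta(lev(p),10)
E
```

```text
t 13.25 tcp_s [  -2.1 -105.3  188.1] F_s [ 0.7 -1.   1.3] zdir [-0.002  0.173 -0.985] ydir [ 1. -0. -0.] w -0.0
s 75.3 phi -0.768 lever -0.244  N at 60: -0.29
-0.4
turn [-0.0005  0.0001 -0.0004] shift [0.0699 0.0052 0.0059]
-0.3
turn [-0.0005  0.0001 -0.0004] shift [0.0845 0.0051 0.0022]
-0.15
turn [-0.0005  0.0001 -0.0004] shift [ 0.1069  0.0051 -0.0007]
0
turn [-0.0005  0.0001 -0.0004] shift [ 1.294e-01  5.100e-03 -1.000e-04]
0.2
turn [-0.0005  0.0001 -0.0004] shift [0.1588 0.005  0.0058]
0.4
turn [-0.0005  0.0001 -0.0004] shift [0.1865 0.005  0.0175]
```

Emit:
apply_moves(plan=[[[0, 0, 0, 0.03, 0.004, 0.004, 1], [0, 0, 0, 0.05, 0.004, 0.004, 1], [0, 0, 0, 0.065, 0.004, 0.004, 1], [0, 0, 0, 0.08, 0.004, 0.003, 1], [0, 0, 0, 0.095, 0.004, 0.001, 1], [0, 0, 0, 0.107, 0.004, -0.001, 1], [0, 0, 0, 0.118, 0.004, -0.001, 1], [0, 0, 0, 0.118, 0.004, -0.001, 1], [0, 0, 0, 0.118, 0.004, -0.001, 1]]])

```text
clock: 14.0
tcp_pos: [0.4697, -0.1409, 0.202]
orientation: [-2.36, -1.908, -0.21]
contact_force: [-2.3, -3.8, 14.1]
grip_width: -0.0002
```

```bash
python3 - <<'E'
from h import *
torque()
for p in(-.1,0,.1,.2,.3,.4): print(p);delta(lev(p),10)
E
```

```text
t 14.0 tcp_s [  4.  -59.9 202. ] F_s [-1.5 -4.2 14.1] zdir [ 0.01   0.169 -0.986] ydir [ 1.   -0.    0.01] w -0.0
s 65.6 phi -0.085 lever 0.438  N at 60: 2.23
-0.1
turn [ 0.0031  0.0014 -0.0002] shift [-0.0034 -0.0101  0.0136]
0
turn [ 0.0031  0.0014 -0.0002] shift [ 0.0116 -0.0101  0.0142]
0.1
turn [ 0.0031  0.0014 -0.0002] shift [ 0.0265 -0.0101  0.0164]
0.2
turn [ 0.0031  0.0014 -0.0002] shift [ 0.0411 -0.0102  0.0201]
0.3
turn [ 0.0031  0.0014 -0.0002] shift [ 0.0552 -0.0102  0.0252]
0.4
turn [ 0.0031  0.0014 -0.0002] shift [ 0.0688 -0.0103  0.0316]
```

The fingers rode 5 mm high, with Fz at 14 N, which I did not expect. One close look is needed before going on.

```bash
python3 - <<'E'
from h import *
st();f=cam("wrist");g=cam("scene")
a=np.zeros((600,640,3),np.uint8);a[:240]=cv2.resize(f["pixels"][160:310,120:520],(640,240));a[240:]=cv2.convertScaleAbs(cv2.resize(g["pixels"][150:240,180:340],(640,360),interpolation=cv2.INTER_CUBIC),alpha=2)
cv2.imwrite("pics/c8.png",a)
print(np.round(proj(g,O+np.array([[0,-39,139],[0,-74,199.6],[0,-45,209]])/1000@Rs.T)))
E
```

```text
t 14.0 tcp_s [  4.  -59.9 202. ] F_s [-1.5 -4.2 14.1] zdir [ 0.01   0.169 -0.986] ydir [ 1.   -0.    0.01] w -0.0
[[247. 205.]
 [228. 191.]
 [240. 179.]]
```

View pics/c8.png

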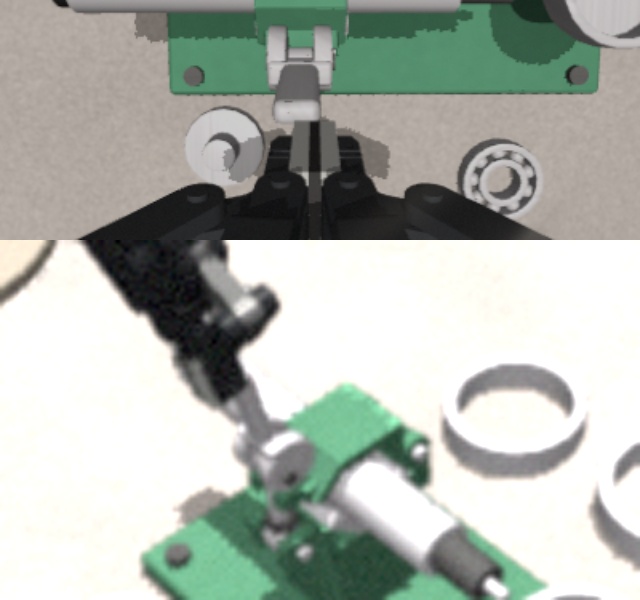

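The picture shows the lever thrown to nearly upright. The finger tip bears on its upper end at about (237,388), and the wrist view shows the lever end at (298,105) just ahead of the tips. I'll back off and re-engage lower and centred.

Emit:
apply_moves(plan=[[[0, 0, 0, -0.02, 0, 0, 1], [0, 0, 0, -0.045, 0, 0, 1], [0, 0, 0, -0.055, 0, 0.01, 1], [0, 0, 0, -0.055, -0.005, 0.025, 1], [0, 0, 0, -0.055, -0.005, 0.025, 1], [0, 0, 0, -0.055, -0.005, 0.025, 1]]])

```text
clock: 14.6
tcp_pos: [0.4609, -0.1581, 0.1844]
orientation: [-2.353, -1.904, -0.206]
contact_force: [0.6, -0.0, -0.3]
grip_width: -0.0002
```

```bash
python3 - <<'E'
from h import *
torque()
for p in(-.3,-.1,0,.1,.2,.3,.4): print(p);delta(lev(p,s=57),10)
E
```

```text
t 14.6 tcp_s [ -1.1 -78.5 184.4] F_s [ 0.6  0.1 -0.3] zdir [ 0.002  0.173 -0.985] ydir [ 1. -0.  0.] w -0.0
s 55.3 phi -0.463 lever 0.060  N at 60: 0.09
-0.3
turn [ 0.0006  0.0004 -0.0003] shift [ 0.021   0.0028 -0.0112]
-0.1
turn [ 0.0006  0.0004 -0.0003] shift [ 0.0494  0.0028 -0.0142]
0
turn [ 0.0006  0.0004 -0.0003] shift [ 0.0637  0.0028 -0.0135]
0.1
turn [ 0.0006  0.0004 -0.0003] shift [ 0.0778  0.0028 -0.0115]
0.2
turn [ 0.0006  0.0004 -0.0003] shift [ 0.0917  0.0027 -0.008 ]
0.3
turn [ 0.0006  0.0004 -0.0003] shift [ 0.1051  0.0027 -0.0032]
0.4
turn [ 0.0006  0.0004 -0.0003] shift [0.118  0.0027 0.003 ]
```

Emit:
apply_moves(plan=[[[0, 0, 0, 0.01, 0.002, -0.004, 1], [0, 0, 0, 0.021, 0.003, -0.008, 1], [0, 0, 0, 0.03, 0.003, -0.011, 1], [0, 0, 0, 0.04, 0.003, -0.013, 1], [0, 0, 0, 0.049, 0.003, -0.014, 1], [0, 0, 0, 0.049, 0.003, -0.014, 1], [0, 0, 0, 0.049, 0.003, -0.014, 1]]])

```text
clock: 15.18
tcp_pos: [0.4666, -0.141, 0.1941]
orientation: [-2.355, -1.905, -0.208]
contact_force: [-0.1, -0.8, 0.7]
grip_width: 0.0002
```

```bash
python3 - <<'E'
from h import *
torque()
for p in(-.1,0,.1,.2,.3,.4): print(p);delta(lev(p,s=58),10)
E
```

```text
t 15.18 tcp_s [  0.9 -60.6 194.1] F_s [ 0.  -0.8  0.7] zdir [ 0.004  0.172 -0.985] ydir [ 1. -0.  0.] w 0.0
s 58.0 phi -0.109 lever 0.414  N at 60: 0.63
-0.1
turn [ 0.0013  0.0006 -0.0003] shift [ 0.0014 -0.0023 -0.0004]
0
turn [ 0.0013  0.0006 -0.0003] shift [ 0.0159 -0.0024  0.0003]
0.1
turn [ 0.0013  0.0006 -0.0003] shift [ 0.0303 -0.0024  0.0024]
0.2
turn [ 0.0013  0.0006 -0.0003] shift [ 0.0444 -0.0024  0.0059]
0.3
turn [ 0.0013  0.0006 -0.0003] shift [ 0.0581 -0.0024  0.0108]
0.4
turn [ 0.0013  0.0006 -0.0003] shift [ 0.0712 -0.0025  0.0171]
```

Emit:
apply_moves(plan=[[[0, 0, 0, 0.008, -0.002, 0, 1], [0, 0, 0, 0.016, -0.002, 0, 1], [0, 0, 0, 0.023, -0.002, 0.001, 1], [0, 0, 0, 0.03, -0.002, 0.002, 1], [0, 0, 0, 0.03, -0.002, 0.002, 1]]])

```text
clock: 15.6
tcp_pos: [0.4685, -0.1288, 0.1954]
orientation: [-2.355, -1.905, -0.208]
contact_force: [0.9, -3.8, 0.3]
grip_width: -0.0
```

```bash
python3 - <<'E'
from h import *
torque()
for p in(.1,.2,.3,.4,.5,.6): print(p);delta(lev(p,s=58),10)
E
```

```text
t 15.6 tcp_s [  0.2 -48.3 195.4] F_s [ 1.7 -3.6  0.3] zdir [ 0.004  0.172 -0.985] ydir [ 1. -0.  0.] w -0.0
s 58.4 phi 0.104 lever 0.627  N at 60: 3.48
0.1
turn [ 0.0013  0.0006 -0.0002] shift [-0.0007 -0.0006  0.0003]
0.2
turn [ 0.0013  0.0006 -0.0002] shift [ 0.0134 -0.0006  0.0039]
0.3
turn [ 0.0013  0.0006 -0.0002] shift [ 0.0271 -0.0007  0.0088]
0.4
turn [ 0.0013  0.0006 -0.0002] shift [ 0.0402 -0.0007  0.015 ]
0.5
turn [ 0.0013  0.0006 -0.0002] shift [ 0.0527 -0.0007  0.0226]
0.6
turn [ 0.0013  0.0006 -0.0002] shift [ 0.0643 -0.0008  0.0313]
```

It turns freely at 3.5 N. I'll carry on in small steps.

Emit:
apply_moves(plan=[[[0, 0, 0, 0.007, 0, 0.002, 1], [0, 0, 0, 0.0135, 0, 0.004, 1], [0, 0, 0, 0.02, 0, 0.006, 1], [0, 0, 0, 0.027, 0, 0.009, 1], [0, 0, 0, 0.027, 0, 0.009, 1]]])

```text
clock: 16.02
tcp_pos: [0.4708, -0.1173, 0.1936]
orientation: [-2.354, -1.905, -0.208]
contact_force: [0.1, -2.7, 3.8]
grip_width: 0.0
```

```bash
python3 - <<'E'
from h import *
torque()
for p in(.3,.4,.5,.6,.7): print(p);delta(lev(p,s=58),10)
E
```

```text
t 16.02 tcp_s [ 1.000e-01 -3.650e+01  1.936e+02] F_s [ 0.6 -2.6  3.8] zdir [ 0.004  0.172 -0.985] ydir [ 1. -0.  0.] w 0.0
s 58.1 phi 0.308 lever 0.832  N at 60: 3.32
0.3
turn [ 0.0012  0.0004 -0.    ] shift [-0.001  -0.0003 -0.0007]
0.4
turn [ 0.0012  0.0004 -0.    ] shift [ 0.0121 -0.0003  0.0056]
0.5
turn [ 0.0012  0.0004 -0.    ] shift [ 0.0245 -0.0004  0.0131]
0.6
turn [ 0.0012  0.0004 -0.    ] shift [ 0.0361 -0.0004  0.0219]
0.7
turn [ 0.0012  0.0004 -0.    ] shift [ 0.0468 -0.0004  0.0318]
```

Emit:
apply_moves(plan=[[[0, 0, 0, 0.006, 0, 0.003, 1], [0, 0, 0, 0.012, 0, 0.006, 1], [0, 0, 0, 0.018, 0, 0.009, 1], [0, 0, 0, 0.0245, 0, 0.013, 1], [0, 0, 0, 0.0245, 0, 0.013, 1]]])

```text
clock: 16.43
tcp_pos: [0.4727, -0.107, 0.1899]
orientation: [-2.354, -1.905, -0.207]
contact_force: [0.7, -2.3, 4.0]
grip_width: -0.0001
```

```bash
python3 - <<'E'
from h import *
torque()
for p in(.5,.6,.7,.8,.9): print(p);delta(lev(p,s=58),10)
E
```

```text
t 16.43 tcp_s [-1.000e-01 -2.610e+01  1.899e+02] F_s [ 1.2 -2.   4. ] zdir [ 0.003  0.172 -0.985] ydir [ 1. -0.  0.] w -0.0
s 57.9 phi 0.500 lever 1.024  N at 60: 3.41
0.5
turn [ 0.001   0.0004 -0.    ] shift [ 0.0004  0.0003 -0.0005]
0.6
turn [ 0.001   0.0004 -0.    ] shift [0.012  0.0003 0.0082]
0.7
turn [ 0.001   0.0004 -0.    ] shift [0.0227 0.0002 0.0181]
0.8
turn [ 0.001   0.0004 -0.    ] shift [0.0323 0.0002 0.0289]
0.9
turn [ 0.001   0.0004 -0.    ] shift [0.0408 0.0001 0.0407]
```

Emit:
apply_moves(plan=[[[0, 0, 0, 0.006, 0, 0.004, 1], [0, 0, 0, 0.012, 0, 0.008, 1], [0, 0, 0, 0.0175, 0, 0.013, 1], [0, 0, 0, 0.0225, 0, 0.018, 1], [0, 0, 0, 0.0225, 0, 0.018, 1]]])

```text
clock: 16.85
tcp_pos: [0.4748, -0.0972, 0.1843]
orientation: [-2.354, -1.905, -0.207]
contact_force: [0.6, -0.5, 2.5]
grip_width: 0.0
```

```bash
python3 - <<'E'
from h import *
torque()
for p in(.7,.8,.9,1.0,1.1): print(p);delta(lev(p,s=58),10)
E
```

```text
t 16.85 tcp_s [-1.000e-01 -1.600e+01  1.843e+02] F_s [ 0.7 -0.4  2.5] zdir [ 0.003  0.172 -0.985] ydir [ 1. -0.  0.] w 0.0
s 58.0 phi 0.700 lever 1.223  N at 60: 1.74
0.7
turn [ 0.001   0.0004 -0.0001] shift [ 0.0003  0.0002 -0.0002]
0.8
turn [ 0.001   0.0004 -0.0001] shift [0.0099 0.0002 0.0107]
0.9
turn [ 0.001   0.0004 -0.0001] shift [0.0184 0.0002 0.0225]
1.0
turn [ 0.001   0.0004 -0.0001] shift [0.0257 0.0001 0.0351]
1.1
turn [ 0.001   0.0004 -0.0001] shift [0.0317 0.0001 0.0483]
```

Emit:
apply_moves(plan=[[[0, 0, 0, 0.005, 0, 0.005, 1], [0, 0, 0, 0.01, 0, 0.011, 1], [0, 0, 0, 0.014, 0, 0.0165, 1], [0, 0, 0, 0.018, 0, 0.0225, 1], [0, 0, 0, 0.018, 0, 0.0225, 1]]])

```text
clock: 17.27
tcp_pos: [0.4771, -0.0891, 0.1772]
orientation: [-2.355, -1.905, -0.208]
contact_force: [0.1, -2.3, 7.3]
grip_width: 0.0001
```

```bash
python3 - <<'E'
from h import *
torque()
for p in(.9,1.0,1.1,1.2,1.3): print(p);delta(lev(p,s=58),10)
E
```

```text
t 17.27 tcp_s [  0.4  -7.7 177.2] F_s [ 0.5 -2.2  7.3] zdir [ 0.004  0.172 -0.985] ydir [ 1. -0.  0.] w 0.0
s 58.2 phi 0.888 lever 1.412  N at 60: 6.60
0.9
turn [ 0.0013  0.0005 -0.0002] shift [ 0.001  -0.0011  0.0014]
1.0
turn [ 0.0013  0.0005 -0.0002] shift [ 0.0083 -0.0011  0.014 ]
1.1
turn [ 0.0013  0.0005 -0.0002] shift [ 0.0143 -0.0012  0.0272]
1.2
turn [ 0.0013  0.0005 -0.0002] shift [ 0.0189 -0.0012  0.041 ]
1.3
turn [ 0.0013  0.0005 -0.0002] shift [ 0.0222 -0.0013  0.0552]
```

The cam has bitten and the push is 6.6 N. Now fine steps.

Emit:
apply_moves(plan=[[[0, 0, 0, 0.001, 0, 0.0017, 1], [0, 0, 0, 0.002, 0, 0.0034, 1], [0, 0, 0, 0.003, 0, 0.005, 1]]])

```text
clock: 17.52
tcp_pos: [0.4776, -0.0877, 0.1759]
orientation: [-2.355, -1.905, -0.209]
contact_force: [-1.9, -0.9, 12.0]
grip_width: 0.0001
```

```bash
python3 - <<'E'
from h import *
torque()
E
```

```text
t 17.52 tcp_s [  0.6  -6.2 175.9] F_s [-1.6 -1.3 12. ] zdir [ 0.005  0.172 -0.985] ydir [ 1. -0.  0.] w 0.0
s 58.4 phi 0.921 lever 1.444  N at 60: 9.59
```

Emit:
apply_moves(plan=[[[0, 0, 0, 0.0004, 0, 0.0006, 1], [0, 0, 0, 0.0008, 0, 0.0013, 1]]])

```text
clock: 17.68
tcp_pos: [0.4777, -0.0874, 0.1754]
orientation: [-2.355, -1.905, -0.209]
contact_force: [-0.8, -0.4, 11.4]
grip_width: 0.0004
```

```bash
python3 - <<'E'
from h import *
torque()
E
```

```text
t 17.68 tcp_s [  0.7  -5.9 175.4] F_s [-0.7 -0.6 11.4] zdir [ 0.005  0.172 -0.985] ydir [ 1. -0.  0.] w 0.0
s 58.3 phi 0.931 lever 1.455  N at 60: 8.71
```

Emit:
apply_moves(plan=[[[0, 0, 0, 0.0007, 0, 0.0012, 1], [0, 0, 0, 0.0014, 0, 0.0025, 1]]])

```text
clock: 17.85
tcp_pos: [0.478, -0.0866, 0.1747]
orientation: [-2.355, -1.905, -0.209]
contact_force: [-1.8, -0.1, 11.8]
grip_width: -0.0
```

```bash
python3 - <<'E'
from h import *
torque()
E
```

```text
t 17.85 tcp_s [  0.8  -5.  174.7] F_s [-1.7 -0.4 11.8] zdir [ 0.005  0.172 -0.985] ydir [ 1. -0.  0.] w -0.0
s 58.5 phi 0.950 lever 1.473  N at 60: 9.08
```

Emit:
apply_moves(plan=[[[0, 0, 0, 0.0007, 0, 0.0013, 1], [0, 0, 0, 0.0014, 0, 0.0026, 1], [0, 0, 0, 0.002, 0, 0.0039, 1]]])

```text
clock: 18.1
tcp_pos: [0.4784, -0.0853, 0.1736]
orientation: [-2.355, -1.905, -0.21]
contact_force: [-2.9, -0.6, 14.7]
grip_width: 0.0001
```

```bash
python3 - <<'E'
from h import *
torque()
E
```

```text
t 18.1 tcp_s [  0.9  -3.7 173.6] F_s [-2.7 -1.2 14.7] zdir [ 0.005  0.173 -0.985] ydir [ 1. -0.  0.] w 0.0
s 58.8 phi 0.979 lever 1.502  N at 60: 11.99
```

```bash
python3 - <<'E'
from h import *
for i in range(5):
    r.grab_frame("top");torque()
E
```

```text
t 18.15 tcp_s [  0.8  -3.6 173.5] F_s [-1.7 -0.9 12.6] zdir [ 0.005  0.173 -0.985] ydir [ 1. -0.  0.] w 0.0
s 58.8 phi 0.980 lever 1.504  N at 60: 10.24
t 18.2 tcp_s [  0.8  -3.6 173.5] F_s [-2.8 -0.9 13.8] zdir [ 0.005  0.173 -0.985] ydir [ 1. -0.  0.] w 0.0
s 58.8 phi 0.980 lever 1.504  N at 60: 11.14
t 18.25 tcp_s [  0.8  -3.6 173.5] F_s [-2.  -0.8 12. ] zdir [ 0.005  0.173 -0.985] ydir [ 1. -0.  0.] w 0.0
s 58.8 phi 0.980 lever 1.503  N at 60: 9.71
t 18.3 tcp_s [  0.8  -3.7 173.5] F_s [-1.6 -1.5 13. ] zdir [ 0.005  0.173 -0.985] ydir [ 1. -0.  0.] w 0.0
s 58.8 phi 0.979 lever 1.503  N at 60: 10.89
t 18.35 tcp_s [  0.8  -3.6 173.5] F_s [-1.9 -0.1 13.1] zdir [ 0.005  0.173 -0.985] ydir [ 1. -0.  0.] w -0.0
s 58.8 phi 0.980 lever 1.503  N at 60: 10.18
```

Emit:
apply_moves(plan=[[[0, 0, 0, 0.0003, 0, 0.0005, 1], [0, 0, 0, 0.0005, 0, 0.001, 1]]])

```text
clock: 18.52
tcp_pos: [0.4784, -0.0851, 0.1733]
orientation: [-2.355, -1.905, -0.21]
contact_force: [-3.1, -1.0, 14.0]
grip_width: -0.0002
```

```bash
python3 - <<'E'
from h import *
torque()
for i in range(5):
    r.grab_frame("top");torque()
E
```

```text
t 18.52 tcp_s [  0.9  -3.4 173.3] F_s [-2.8 -1.6 14. ] zdir [ 0.005  0.173 -0.985] ydir [ 1.   -0.    0.01] w -0.0
s 58.9 phi 0.985 lever 1.509  N at 60: 11.78
t 18.57 tcp_s [  0.9  -3.4 173.3] F_s [-2.8 -0.8 14.7] zdir [ 0.005  0.173 -0.985] ydir [ 1. -0.  0.] w 0.0
s 58.9 phi 0.986 lever 1.510  N at 60: 11.86
t 18.62 tcp_s [  0.9  -3.4 173.3] F_s [-2.8 -0.4 14.3] zdir [ 0.005  0.173 -0.985] ydir [ 1. -0.  0.] w 0.0
s 58.9 phi 0.986 lever 1.510  N at 60: 11.32
t 18.67 tcp_s [  0.9  -3.3 173.3] F_s [-1.9 -0.6 14.1] zdir [ 0.005  0.173 -0.985] ydir [ 1.   -0.    0.01] w -0.0
s 58.9 phi 0.986 lever 1.509  N at 60: 11.33
t 18.72 tcp_s [  0.9  -3.4 173.3] F_s [-2.2 -0.4 13.7] zdir [ 0.005  0.173 -0.985] ydir [ 1.   -0.    0.01] w 0.0
s 58.9 phi 0.985 lever 1.509  N at 60: 10.82
t 18.77 tcp_s [  0.9  -3.4 173.3] F_s [-2.2 -0.3 14.7] zdir [ 0.005  0.173 -0.985] ydir [ 1. -0.  0.] w -0.0
s 58.9 phi 0.986 lever 1.509  N at 60: 11.61
```

The push averages 11.4 N at 60 mm, which is properly firm. I'll retreat straight up and away.

Emit:
apply_moves(plan=[[[0, 0, 0, -0.004, 0, -0.01, 1], [0, 0, 0, -0.015, 0, -0.05, 1], [0, 0, 0, -0.03, 0, -0.12, 1], [0, 0, 0, -0.06, 0, -0.2, 1], [0, 0, 0, -0.15, 0, -0.25, 1], [0, 0, 0, -0.25, 0, -0.28, 1], [0, 0, 0, -0.35, 0, -0.28, 1], [0, 0, 0, -0.35, 0, -0.28, 1], [0, 0, 0, -0.35, 0, -0.28, 1], [0, 0, 0, -0.35, 0, -0.28, 1]]])

```text
clock: 19.6
tcp_pos: [0.444, -0.2382, 0.2575]
orientation: [-2.353, -1.903, -0.207]
contact_force: [0.4, 1.1, 0.2]
grip_width: -0.0002
```

```bash
python3 - <<'E'
from h import *
st()
for n in("scene","top"):
    g=cam(n);hs=cv2.cvtColor(g["pixels"],cv2.COLOR_BGR2HSV)
    for phi in(.7,.985,1.3):
        P=np.array([[0,-39+s*np.sin(phi)-4.5*np.cos(phi),ZC+s*np.cos(phi)+4.5*np.sin(phi)] for s in(15,30,45,55,62,67,75,80)])
        q=np.round(proj(g,O+P/1000@Rs.T)).astype(int);print(n,phi,[tuple(hs[v,u][1:].tolist()) for u,v in q])
    m0=cv2.imread(f"pics/{n}0.png");P=np.array([[-100,0,121],[-60,0,121],[60,0,121],[115,0,110]]);q=np.round(proj(g,O+P/1000@Rs.T)).astype(int)
    for nm,(x,y,w,h) in {"tube_far_end":(q[:,0].min()-12,q[:,1].min()-12,24,24)}.items(): pass
    d=cv2.absdiff(m0,g["pixels"]).max(2);_,d=cv2.threshold(cv2.GaussianBlur(d,(3,3),0),40,255,0)
    print([tuple(cv2.boundingRect(c)) for c in cv2.findContours(d,0,2)[0] if cv2.contourArea(c)>15])
E
```

```text
t 19.6 tcp_s [  -1.  -160.3  257.5] F_s [0.2 1.1 0.2] zdir [ 0.002  0.173 -0.985] ydir [ 1. -0.  0.] w -0.0
scene 0.7 [(5, 110), (6, 135), (20, 128), (18, 128), (23, 136), (19, 134), (21, 135), (21, 135)]
scene 0.985 [(4, 130), (4, 131), (4, 132), (8, 134), (6, 133), (4, 141), (21, 136), (19, 133)]
scene 1.3 [(4, 132), (3, 97), (48, 74), (19, 119), (17, 133), (21, 133), (21, 133), (21, 136)]
[(206, 258, 35, 27), (231, 224, 7, 6), (216, 217, 22, 13), (248, 208, 14, 9), (0, 208, 58, 70), (242, 203, 5, 9), (53, 185, 142, 187), (255, 184, 23, 28), (57, 184, 21, 15), (137, 168, 9, 5), (271, 161, 23, 38), (137, 149, 47, 47), (123, 127, 19, 20), (117, 120, 9, 11), (96, 118, 25, 30), (124, 114, 15, 16), (94, 111, 15, 5), (66, 88, 26, 8), (157, 69, 6, 7), (110, 25, 14, 34), (125, 24, 16, 51), (125, 19, 11, 3), (18, 9, 39, 17), (105, 0, 15, 18)]
top 0.7 [(7, 109), (3, 148), (9, 144), (7, 145), (9, 145), (7, 144), (7, 145), (7, 143)]
top 0.985 [(6, 135), (9, 144), (9, 145), (7, 145), (11, 201), (6, 163), (135, 125), (133, 140)]
top 1.3 [(3, 148), (5, 144), (5, 146), (6, 163), (135, 125), (136, 173), (131, 134), (132, 108)]
[(557, 377, 15, 20), (533, 376, 5, 24), (596, 363, 44, 37), (504, 348, 26, 41), (539, 336, 11, 38), (549, 269, 6, 52), (504, 250, 5, 7), (365, 247, 25, 10), (321, 232, 35, 20), (325, 230, 224, 170), (313, 230, 6, 15)]
```

The scene check puts the lever bar along phi 0.985 (lever about 1.51), ending between 67 and 75 mm. The arm is clear. Handing in.

```bash
python3 -c "
from bench import r
print(r.hand_in())"
```

```text
the job is handed in; nothing more can be done
None
```

The tube is clamped and the job is handed in at about 20 s of the 54 s limit. No verdict was reported.

- **Cap:** I swung it over and pressed it down until the fork pushed back with 15.5 N. The TCP was at 124 mm, against 125 mm for the closed fork face, so the pad was on the tube before the bolt moved.
- **Bolt:** I pinched the cam and swung it up until the side force reached about 19 N. The lever end then appeared within a pixel of where an upright bolt puts it, and it stayed there after release.
- **Lever:** I pushed it over with shut fingers. It turned freely at about 3.5 N, bit at about 1.4 rad, and I stopped at about 1.51 rad. The last six readings ranged from 10.8 to 11.9 N, mean about 11.4 N at 60 mm, which is within the 10 to 12 N firm range.
- **Last check:** After the retreat, the scene view shows the lever still at about 1.51 rad, and the robot touches nothing.

**What went wrong or disagreed:**
- I tilted the tool the wrong way once, in free air, and corrected it.
- My first push on the lever rode up it with 14 N upward, so I backed off and re-engaged lower down.
- Two estimates of the bolt's angle when it was home disagreed (0.14 and 0.01 rad). I trusted the match of the lever end.
- Single force readings scatter by about 1 N.
- I did not measure the pad force. I did not measure the tube's final position either, and the picture comparison I ran for movement was not conclusive for the tube or the loose things.
- I viewed 13 pictures, over the budget of 10.

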